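Lay down the knock-out block and bed it against the stop

TASK

The brass knock-out block stands on its end on the small work board. Push it over with the fingertips, away from its drilled face and towards the stop strip, so that it lies flat on its plain back on the board with the holes facing up, then push it along until its whole top end bears flat and square against the stop strip. Only push: do not lift, carry or tip it any other way, leave the pen parts, the burnisher and the ink bottle where they are, and finish clear of everything.

Things in the scene. Friction and masses are not known exactly. Their poses are not given: they have to be found in the camera images.
- block: Loose brass knock-out block, 28 (x) x 50 (y) x 84 mm (z), 0.65 to 0.95 kg, at first standing on end on the board within 0.3 rad of square to it. Origin: centre of the foot it stands on; z runs along its length; +x out of the plain back, -x out of the drilled face (three blind holes 14, 11, 8 mm wide, 20 deep, on the centre line 18, 42, 62 mm above the foot).
- heel (a point): Middle of the block's lower back edge, on which it tips: 14 mm along +x from the block's origin, axes as the block's. Pushed near the top of the drilled face (1 to 2 N) the block tips about this edge and, once its top has moved about 27 mm, falls by itself. Sliding it, lying, or standing if pushed within 10 mm of its foot, takes 5 to 11 N.
- head (a point): Middle of the block's upper back edge: in the block's frame 14 mm along +x and 84 mm along +z. When the block lies on its back this is the foot of the end that must meet the stop strip. Meeting it askew by over 0.1 rad the block tends to jam when pushed from behind: square it first. Axes as the block's.
- board: Fixed flat wooden work board, 200 (x) x 260 (y) x 8 mm thick, its upper face 8 mm above the bench. Origin: centre of its underside, on the bench. Its x axis points across the board to the stop strip, a dark wooden strip along its whole far edge, 14 mm thick, top 24 mm above the bench (16 mm above the board).
- stop (a point): Middle of the foot of the stop strip's face, on the board's upper face: in the board's frame 86 mm along +x, 8 mm up, axes as the board's. The face is the plane x = 0 and looks to -x. At the start the block's plain back faces it; laid down, the block's top end lands 30 to 55 mm short of it.
- section: Loose black hard rubber grip section, a 13 mm thick, 26 mm tall cylinder standing on the board near a side edge, about 112 mm from the centre line. Bystander. Origin: centre of its foot.
- cap: Loose black hard rubber pen cap, 15 mm thick, 40 mm tall, standing on the board near the other side edge. Bystander. Origin: centre of its foot.
- barrel: Loose marbled green celluloid barrel, 13 mm thick, 72 mm long along x, lying on the bench beside the board. Bystander. Origin: middle of its underside.
- pressure_bar: Loose steel pressure bar, 66 (x) x 6 x 4 mm with a hooked end 8 mm high, lying on the bench beside the board. Bystander. Origin: middle of its underside.
- burnisher: Loose boxwood burnisher, 150 mm long along x, 22 mm thick, lying on the bench on the board's other side. Bystander. Origin: near its middle, on the bench.
- ink: Closed ink bottle, 52 mm wide, 55 mm tall, standing on the bench beyond the stop strip. Bystander. Origin: centre of its foot.
There are look-alikes about, which are no part of the job. What is shaped like the block but black or green is not meant.

How it is judged:
On the way:
1. the block lies flat on its plain back on the board, holes up (angle between block's own x axis and vertical above 3.06 rad and height (world z) of each of heel, head below 0.012 m), for 0.2 s.
At the end, for the whole second after the job is handed in: The block rests on its plain back on the board, holes up, flat within 0.08 rad (both back edges within 4 mm of the board), middle of its top end within 3 mm of the stop strip and 105 mm of the strip's middle, its length square to the strip within 0.07 rad, at rest (all of step 1 and x of head in the frame of stop above -0.003 m and angle between the z axis of block and the x axis of board, either way round below 0.07 rad and y of head in the frame of stop between -0.105 and 0.105 m and linear speed of block below 0.01 m/s); the robot touches nothing.
It fails at once if the block's lower back edge rises more than 15 mm off the board: it is lifted, carried or tipped another way (height (world z) of heel above 0.023 m).
It fails at once if a pen part, the burnisher or the ink bottle is moved more than 12 mm (distance of any of section, cap, barrel, pressure_bar, burnisher, ink from where it was at the start of the episode above 0.012 m).
It fails at once if the section, the cap or the ink bottle is tipped over (angle between any of section, cap, ink's own z axis and vertical above 0.5 rad).
It also fails if it takes over 58 s, if anything falls off the work surface, if the arm or the gripper's body presses on something with over 40 N, if the wrist force passes 120 N, or if a joint passes its speed limit or range.

ROBOT

A 6-joint arm with a two-finger parallel gripper is mounted at the origin on the work surface. World frame = base frame: x ahead of the robot, y to its left, z up, the work surface at z = 0. Lengths are in m, angles in rad, forces in N, time in s.
With the tool pointing down it reaches from about 0.35 to 1 m from the base axis. Payload 7.1 kg.
Tool frame: the origin (TCP) lies midway between the tips of the shut fingers; the grasp point (between the pads) lies 19 mm behind it; z points along the fingers, y is the line along which they close (so a half turn about z gives the same grasp; the last joint's range is limited). The gripper opens to 85 mm and grips with 20 to 120 N. Pads are 22 mm wide; open, the fingers measure 114 mm over their backs; the gripper's body (76 mm by 85 mm) begins 54 mm behind the grasp point. The pads swing forward as they close: fully open they stand 13 mm farther back than shut.
Start: joints at [-1.254, 0.423, 1.63, -0, 1.089, -0.019], TCP at [0.206, -0.59, 0.231] pointing down, gripper open.
Joint ranges: [-3, 3], [-0.9, 2.11], [0.09, 2.58], [-1.31, 4.45], [0.11, 2.69], [-2.54, 2.54]. Speed limits (rad/s): [2.39, 2.39, 3.01, 3.14, 3.14, 3.14].

INTERFACE

Orientations are given as a 3x3 rotation matrix whose columns are the frame's x, y, z axes.
In Python, from workcell import arm, status, cams gives the robot as it stands. The module is installed in compiled form; this text tells all that it offers. Calls block until the motion is done:
- arm.movep(position, orientation): joint-space move of the TCP to a pose.
- arm.move_linear(position, rate=0.15, frame=None, until_force=None): straight line of the TCP; frame=None keeps the orientation; rate is the mean speed in m/s. With until_force (N) it stops when the force on the tool has changed by that much, and returns True; else False.
- arm.move_joints(angles): joint-space move.
- arm.command_gripper(opening, grip_force=None): opening from 0.0 (shut) to 1.0 (fully open); grip_force is the grip in N (None keeps the last); returns when the fingers have stopped.
- arm.hold(seconds).
- arm.ik(position, orientation): joint angles nearest the present ones, or None.
- status.observe(): the state.
- cams.read_camera(name): name is "side" or "top"; returns (picture, depth): 384x512x3 uint8, red, green, blue; 384x512 float32, m along the optical axis (not along the pixel's ray), 0 where there is no reading.
- cams.camera_params(name): a dict with "mtx" (3x3 intrinsics, pixels), "view" (4x4, takes a point from world to camera coordinates). Camera axes: x right, y down, z forward; pixel columns grow to the right and rows downward; lengths in m; the calibration is good to about 2 mm. A picture is of the moment at which its call begins. camera_params takes no time and is no camera call.
A pose or a line that the arm cannot do raises arm.IKError and nothing moves.
- arm.finish_job(): hands the job in; it is judged then, once.
The state is a dict: "clock": time; "joint_positions": joint angles; "qvel": joint speeds; "joint_efforts": joint torques, N m; "position": TCP position; "eef_rot": TCP orientation; "wrist_force": force on the tool from outside, world axes, zero at the start; "moment": the same for the moment, N m; "gripper_width": opening from 0.0 (shut) to 1.0 (fully open); "grip_force": force on a finger pad.
Only numpy, scipy, OpenCV 4.12 (cv2) and the standard library are available. Lean on these libraries where they do the work, as an engineer would, in place of code of your own. Each camera call takes 0.05 s, during which the arm holds its last target. There are 200 camera calls.

## Working session

There is one attempt and no reset: what is moved stays moved. The work goes in short steps, each a Python script; the robot and the scene stay as the last script left them, time stands still between calls to the robot, and variables do not carry over. Pictures are saved under pics/ and viewed, at most 10 in all, crops included, and the job is handed in when it is done.

```bash
mkdir -p pics; cat > h.py <<'E'
import numpy as np, cv2
from workcell import arm, status, cams
def shot(n, f):
    p,d=cams.read_camera(n); cv2.imwrite(f'pics/{f}.png',cv2.cvtColor(p,cv2.COLOR_RGB2BGR)); np.save(f'pics/{f}.npy',d); return p,d
def world(n,u,v,d):
    c=cams.camera_params(n); K=np.array(c['mtx']);V=np.array(c['view'])
    u,v,d=map(np.asarray,(u,v,d))
    P=np.stack([(u-K[0,2])/K[0,0]*d,(v-K[1,2])/K[1,1]*d,d],-1)
    return (P-V[:3,3])@V[:3,:3]
E
python3 - <<'E'
from h import *
for n in('top','side'):
    shot(n,n+'0'); c=cams.camera_params(n); print(n,np.round(c['mtx'],1).tolist(),np.round(c['view'],3).tolist())
a=[cv2.imread(f'pics/{n}0.png') for n in('top','side')]
for n,i in zip(('top','side'),a): cv2.imwrite(f'pics/{n}0b.png',cv2.resize(i,(800,600)))
print(status.observe())
E
```

```text
top [[442.2, 0.0, 255.8], [0.0, 442.2, 201.1], [0.0, 0.0, 1.0]] [[-0.015, -1.0, 0.0, 0.061], [-0.999, 0.015, -0.05, 0.512], [0.05, -0.001, -0.999, 0.902], [0.0, 0.0, 0.0, 1.0]]
side [[418.0, 0.0, 250.9], [0.0, 418.0, 189.6], [0.0, 0.0, 1.0]] [[0.998, -0.065, 0.001, -0.515], [-0.037, -0.592, -0.805, 0.116], [0.053, 0.804, -0.593, 0.849], [0.0, 0.0, 0.0, 1.0]]
{'clock': 0.1, 'joint_positions': array([-1.25400233e+00,  4.23796535e-01,  1.63061407e+00, -6.75871431e-06,
        1.08860981e+00, -1.90135901e-02]), 'qvel': array([-0.00108219, -0.00057772, -0.00126131,  0.00025876, -0.00058125,
       -0.00034374]), 'joint_efforts': array([-2.92634477e-04, -5.58428049e+01, -2.82446086e+01, -3.50329071e-05,
        2.91714896e-03,  4.06076776e-05]), 'position': array([ 0.20581597, -0.58960955,  0.23060318]), 'eef_rot': array([[ 9.44143462e-01,  3.29534398e-01, -4.50469385e-04],
       [ 3.29534705e-01, -9.44142490e-01,  1.35485102e-03],
       [ 2.11627269e-05, -1.42761903e-03, -9.99998981e-01]]), 'wrist_force': array([-0.30167015, -0.93891629, -0.34167975]), 'moment': array([-0.00112031, -0.00864984,  0.03672789]), 'grip_force': 0.0, 'gripper_width': 0.9951594366281036}
```

View pics/top0b.png

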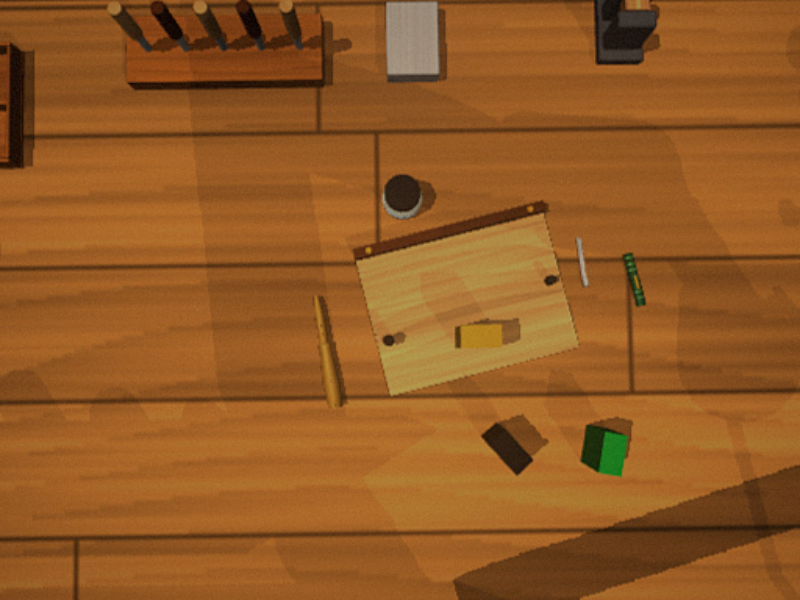

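View pics/side0b.png

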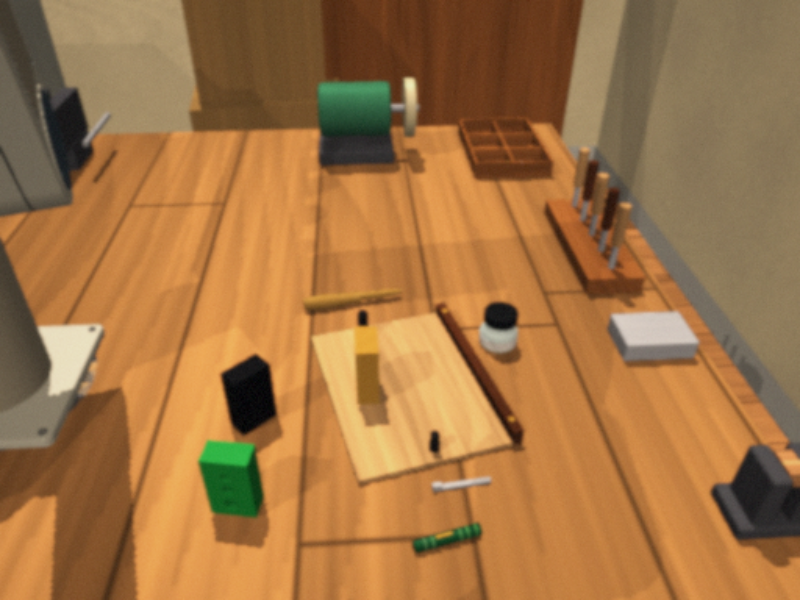

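The top view shows the block at about (482,336), the strip from (355,255) to (547,207), the cap and section at (390,341) and (551,280), and the ink bottle at (403,197), all in 800-px scale. Next I'll get positions from the depth.

```bash
cat >> h.py <<'E'
def cloud(f,n='top'):
    d=np.load(f'pics/{f}.npy'); v,u=np.mgrid[:384,:512]; return world(n,u,v,d),d
def rect(P):
    (c,s,a)=cv2.minAreaRect((P[:,:2]*1000).astype(np.float32)); return np.round(c,1),np.round(s,1),round(a,2),len(P),np.round(np.median(P[:,2]),4)
E
python3 - <<'E'
from h import *
W,d=cloud('top0'); im=cv2.imread('pics/top0.png')
s=.64
def roi(x0,y0,x1,y1,z0,z1):
    m=np.zeros(d.shape,bool); m[int(y0*s):int(y1*s),int(x0*s):int(x1*s)]=1
    return m&(W[...,2]>z0)&(W[...,2]<z1)&(d>0)
print('block',rect(W[roi(440,310,530,360,.085,.1)]))
print('block yellow side',rect(W[roi(440,310,530,360,.02,.085)]))
print('strip',rect(W[roi(345,195,555,265,.018,.03)]))
print('board',rect(W[roi(345,195,590,400,.004,.014)]))
print('cap',rect(W[roi(375,325,410,355,.03,.06)]))
print('sect',rect(W[roi(535,265,565,295,.02,.05)]))
print('ink',rect(W[roi(375,170,430,225,.045,.07)]))
print('burn',rect(W[roi(300,290,350,410,.008,.04)]))
# board corners by reading pixels: near corners
for q,z in (((390,396),.008),((578,347),.008),((356,254),.024),((547,206),.024)):
    o=world('top',0,0,0.); r=world('top',q[0]*s,q[1]*s,1.)-o; print(q,np.round(o+r*(z-o[2])/r[2],4))
W2,d2=cloud('side0','side')
m=(W2[...,2]>.02)&(W2[...,2]<.1); 
E
python3 - <<'E'
import cv2
a=cv2.imread('pics/top0.png')[185:240,270:350]; cv2.imwrite('pics/c0.png',cv2.resize(a,(800,550),interpolation=cv2.INTER_CUBIC))
E
```

```text
block (array([480.8, -43.3]), array([49.6, 26.5]), 89.15, 401, np.float64(0.0916))
block yellow side (array([480.9, -18.7]), array([25.9,  0.4]), 0.24, 32, np.float64(0.0469))
strip (array([651.4,  -5.6]), array([ 74.6, 259.1]), 13.52, 979, np.float64(0.0237))
board (array([533.9, -41.5]), array([309.1, 259.9]), 89.33, 10602, np.float64(0.0077))
cap (array([477.3,  69.3]), array([12., 12.]), 88.85, 41, np.float64(0.047))
sect (array([ 553.8, -144. ]), array([11.4, 10.2]), 0.29, 34, np.float64(0.0326))
ink (array([666. ,  48.4]), array([44. , 45.8]), 89.01, 436, np.float64(0.0548))
burn (array([465.2, 152.1]), array([150.1,  21.4]), 8.73, 549, np.float64(0.0174))
(390, 396) [0.4045 0.0676 0.008 ]
(578, 347) [ 0.4655 -0.1829  0.008 ]
(356, 254) [0.5919 0.1094 0.024 ]
(547, 206) [ 0.6517 -0.1431  0.024 ]
```

View pics/c0.png

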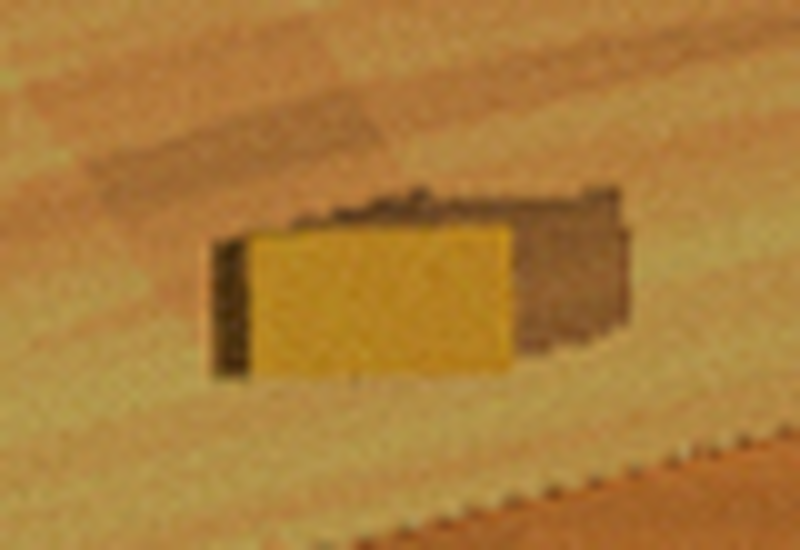

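The measurements hold up: block centre (0.481,-0.043), yaw about 0, top at 0.092. Board yaw is about 0.236. I'll push it over with both fingertips, slightly apart.

```bash
cat >> h.py <<'E'
def R(t): c,s=np.cos(t),np.sin(t); return np.array([[c,s,0],[s,-c,0],[0,0,-1.]])
def st(*k):
    o=status.observe(); print('t%.1f'%o['clock'],'p',np.round(o['position'],4),'F',np.round(o['wrist_force'],1),'g%.2f'%o['gripper_width'])
E
python3 - <<'E'
from h import *
W,d=cloud('top0')
n=np.array([np.cos(.236),np.sin(.236)]); t=np.array([-n[1],n[0]])
c0=np.array([.532,-.034]); a=(W[...,:2]-c0)@n; b=(W[...,:2]-c0)@t
m=(d>0)&(W[...,2]>.019)&(W[...,2]<.03)&(abs(b)<.12)&(abs(a-.095)<.02)
print('strip',m.sum(),rect(W[m]),'a range',np.percentile(a[m],[1,5,50,95,99]))
arm.command_gripper(.24); st()
arm.movep([.42,-.043,.2],R(-.005)); st(); print(np.round(status.observe()['joint_positions'],2))
arm.move_linear([.42,-.043,.079],.1); st()
h=arm.move_linear([.470,-.043,.079],.03,until_force=1.5); print(h); st()
E
```

```text
strip 816 (array([622.3, -11.9]), array([ 14.8, 238.9]), 13.55, 816, np.float64(0.0237)) a range [0.08573982 0.086209   0.09253828 0.09913644 0.09993411]
t0.7 p [ 0.206  -0.5901  0.2313] F [-0.8 -0.8 -0.1] g0.24
t2.8 p [ 0.4203 -0.0435  0.2001] F [-0.7 -0.6 -0.8] g0.24
[-0.13  0.17  2.08 -0.    0.89  1.45]
t4.2 p [ 0.4204 -0.0431  0.0794] F [-0.1  0.4  0. ] g0.24
True
t5.4 p [ 0.4581 -0.0429  0.0787] F [-0.6 -0.  -0.5] g0.23
```

```bash
python3 - <<'E'
from h import *
for x in (.468,.476,.484,.490):
    arm.move_linear([x,-.043,.079],.03); st()
arm.hold(.6)
arm.move_linear([.42,-.043,.09],.15); arm.move_linear([.42,-.043,.16],.15); st()
p,d=shot('top','top1'); shot('side','side1')
W,_=cloud('top1')
m=(d>0)&(W[...,2]>.028)&(W[...,2]<.045)&(abs(W[...,0]-.54)<.07)&(abs(W[...,1]+.043)<.06)
print(rect(W[m]))
a=cv2.imread('pics/top1.png')[110:270,200:400]; cv2.imwrite('pics/c1.png',cv2.resize(a,(750,600),interpolation=cv2.INTER_CUBIC))
E
```

```text
t5.9 p [ 0.4682 -0.043   0.079 ] F [-0.8 -0.   0.1] g0.24
t6.3 p [ 0.4764 -0.043   0.079 ] F [ 1.  -0.4  0.8] g0.24
t6.7 p [ 0.4842 -0.043   0.079 ] F [ 0.4  0.1 -0.2] g0.24
t7.1 p [ 0.4902 -0.043   0.079 ] F [-1.3  0.5  0. ] g0.24
t8.9 p [ 0.4203 -0.043   0.1597] F [ 0.7 -0.3 -0.6] g0.24
(array([539.6, -43.5]), array([50.2, 83.4]), 89.76, 970, np.float64(0.0356))
```

View pics/c1.png

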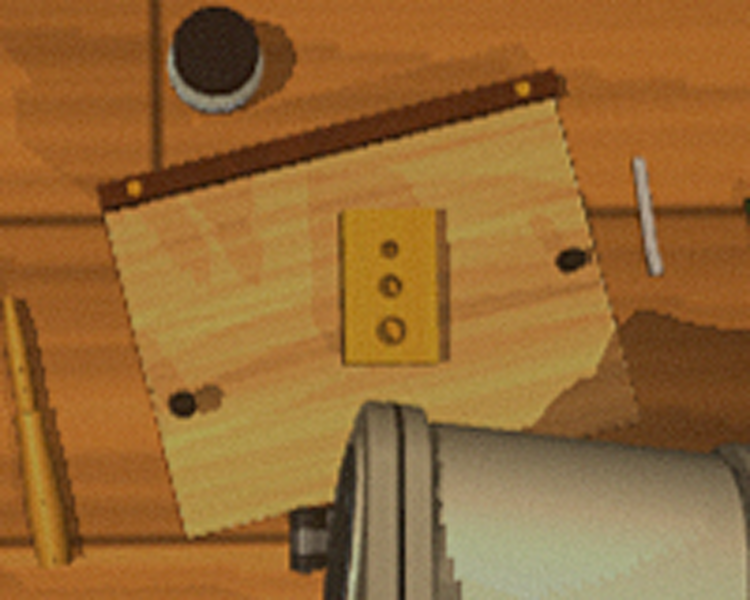

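The block lies flat with its holes up, centre (0.540,-0.0435) and yaw about 0, roughly 35 mm short of the strip. Now I'll square it from behind with the pusher set at the board's yaw.

```bash
cat >> h.py <<'E'
YAW=.236; N=np.array([np.cos(YAW),np.sin(YAW)]); FACE=.5953
def look(f):
    p,d=shot('top',f); W,_=cloud(f)
    m=(d>0)&(W[...,2]>.030)&(W[...,2]<.042)&(abs(W[...,0]-.55)<.08)&(abs(W[...,1]+.04)<.07)
    c,s,a,k,z=rect(W[m]); print(c,s,a,k,z); y=np.deg2rad(a-90 if a>45 else a)
    e=c/1000+.042*np.array([np.cos(y),np.sin(y)]); print('yaw',round(y,3),'gap mm',1000*(FACE-e@N))
E
python3 - <<'E'
from h import *
arm.movep([.44,-.052,.1],R(YAW)); arm.move_linear([.455,-.052,.017],.1); st()
print(arm.move_linear([.488,-.052,.017],.03,until_force=3)); st()
p=status.observe()['position']
for k in (.012,.022):
    arm.move_linear([p[0]+k,-.052,.017],.03); st()
arm.move_linear([.455,-.052,.017],.15); arm.move_linear([.43,-.052,.15],.2)
look('top2'); st()
E
```

```text
t10.4 p [ 0.4553 -0.052   0.0175] F [-0.6 -0.2 -0.5] g0.24
True
t11.3 p [ 0.4849 -0.052   0.0166] F [-0.2 -0.2  0.6] g0.24
t11.9 p [ 0.4968 -0.052   0.0168] F [-1.3 -1.1 -1.1] g0.24
t12.3 p [ 0.5077 -0.052   0.0172] F [-1.1  0.5 -0.4] g0.24
[558.7 -36.8] [84.2 50.2] 10.82 954 0.0357
yaw 0.189 gap mm 18.73769219278465
t13.7 p [ 0.4298 -0.0519  0.1492] F [-0.   0.2 -0.6] g0.24
```

Yaw error is now down to 0.05 rad. Next I'll push straight to the strip.

```bash
python3 - <<'E'
from h import *
t=np.array([-N[1],N[0]]); f=np.array([.5175,-.0447])-.003*t
go=lambda k:[*(f+(k-f@N)*N),.017]
a=go(.478-.0)
arm.move_linear([a[0],a[1],.08],.15); arm.move_linear(go(.474),.1); st()
arm.move_linear(go(.495),.03); st()
print(arm.move_linear(go(.507),.015,until_force=18)); st(); print(status.observe()['position'][:2]@N)
arm.hold(.3); st()
arm.move_linear(go(.465),.12); q=go(.43); q[2]=.15; arm.move_linear(q,.2)
look('top3'); shot('side','side3'); st()
a=np.hstack([cv2.resize(cv2.imread('pics/top3.png')[110:260,200:350],(400,400)),cv2.resize(cv2.imread('pics/side3.png')[180:330,190:340],(400,400))]); cv2.imwrite('pics/c3.png',a)
E
```

```text
t15.3 p [ 0.5004 -0.052   0.0174] F [ 0.6 -0.2 -0.1] g0.24
t16.2 p [ 0.5195 -0.047   0.0169] F [-5.7 -1.   3.3] g0.24
True
t16.9 p [ 0.5255 -0.0448  0.016 ] F [-0.5  0.3 -0.1] g0.24
0.5004539482179851
t17.2 p [ 0.5247 -0.0448  0.0156] F [-0.  -0.9 -0.8] g0.24
[576.5 -30.2] [84.4 50.3] 13.48 944 0.0357
yaw 0.235 gap mm -0.15876773834333502
t18.6 p [ 0.4568 -0.0621  0.1489] F [-0.7  0.2  0.5] g0.24
```

View pics/c3.png

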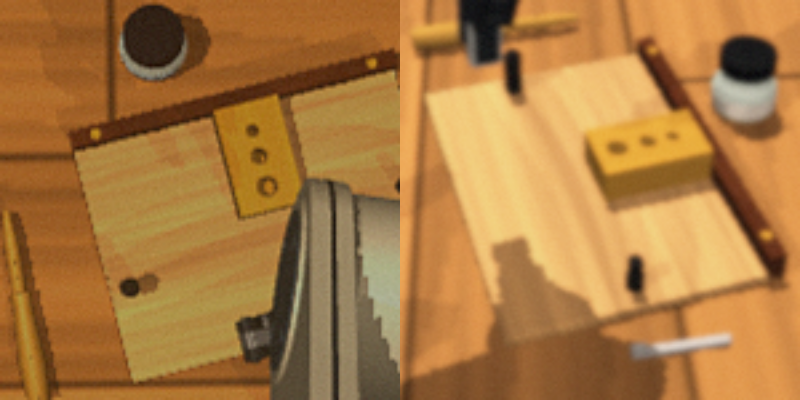

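The block lies flush and square against the strip (gap about 0 mm, yaw 0.235 against the board's 0.236), and the gripper is clear of everything. I'll hand it in.

```bash
python3 -c "
from h import *
print(arm.finish_job())"
```

```text
the job is handed in; nothing more can be done
None
```

I handed the job in at about 19 s of the 58 s limit: the block lies on its plain back with the holes up, flush and square against the stop strip (measured gap about 0 mm, within 0.001 rad of square), and the arm is clear; the judge's verdict was not shown.

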